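Dispense two graphite blocks into the tray

TASK

Set the wooden tray squarely under the lip of the block dispenser, with its tab pointing away from the dispenser, and leave it there. Then dispense exactly two graphite blocks into it: each time push the black knob all the way to the end of its stroke and let it go there, so that the spring snaps the slide fully home by itself. Let no block land on the table and leave the brush pot, paint jar and tin where they are.

Things in the scene. Friction and masses are not known exactly. Their poses are not given: they have to be found in the camera images.
- dispenser: Block dispenser fixed to the table: plywood base with a grey metal deck. Origin on the table below the middle of the magazine; +y is the way the slide is pushed and blocks come out. The magazine is an upright open-topped grey shaft, 64 (x) by 49 (y) mm outside, centred on the origin, top 117 mm above the table, holding a stack of four blocks.
- deck (a point): Point on the top of the deck, 55 mm straight above the dispenser's origin, same axes. The deck is 90 mm wide in x and runs from y = -115 to +25 mm; 10 mm high rails flank the slide on it.
- outlet (a point): Middle of the upper edge of the lip, the free end of the deck: 25 mm along +y from the dispenser's origin, 55 mm above the table, same axes. The lip's underside is 47 mm above the table; the base under it ends 30 mm back, so a tray can go that far under. A block pushed off falls between 0 and about 50 mm beyond the lip.
- slide_part (a joint): Spring-return slide behind the magazine: 0 = home, grows as it is pushed along the dispenser's +y, 0.049 m = end stop. One full stroke (over 45 mm) pushes the lowest block off the lip. The spring pushes back with 3.5 N at home, 7.5 N at the end; let go, the slide is home in about 0.25 s and the next block drops in front of it.
- knob (a point): The slide's black knob, an upright block 36 mm wide (dispenser x), 16 mm thick (y), 37 mm high, on the slide's 12 mm plate. The point is the centre of its top, 104 mm above the table; dispenser's axes. It moves with the slide: 90 mm behind (-y of) the dispenser's origin at home, 41 mm at the end. Behind its rear face the deck is clear and runs on 17 mm.
- tray: Loose wooden open tray, 140 (x) by 120 (y) mm, 35 mm high, walls and floor 5 mm, 0.25 kg. Origin at the centre of its underside. An upright tab stands on its +y end. Rightly placed: flat on the table, y axis along the dispenser's +y (within 0.3 rad), origin 50 to 90 mm along +y from the dispenser's origin (its -y end is then under the lip) and within 35 mm sideways.
- tab_top (a point): Middle of the top edge of the tray's tab, 70 mm above the table; the tab is 60 mm wide (tray x) and 10 mm thick (tray y), centred 65 mm from the tray's origin along its +y, and rises 35 mm above the rim; the tray can be gripped by it and dragged over the table. Its axes are the tray's.
- brush_pot: Bystander: round wooden pot, 72 mm across and 110 mm high, with brushes up to 250 mm high. Origin at the centre of its underside.
- paint_jar: Bystander: paint jar, 60 mm across, 70 mm high. Origin at the centre of its underside.
- medium_tin: Bystander: flat aluminium tin, 66 mm across, 50 mm high. Origin at the centre of its underside.
- block1: Dark graphite block, 50 x 34 x 14 mm (x, y, z), 45 g; lowest, dispensed first. Origin at its centre.
- block2: Dark graphite block, 50 x 34 x 14 mm (x, y, z), 45 g; second from below, dispensed second. Origin at its centre.
- block3: Dark graphite block, 50 x 34 x 14 mm (x, y, z), 45 g; third from below, to stay in the magazine. Origin at its centre.
- block4: Dark graphite block, 50 x 34 x 14 mm (x, y, z), 45 g; topmost, to stay in the magazine. Origin at its centre.
Things that resemble listed ones, but are neither listed nor needed, are in the scene too. What is meant by the dispenser is not blue or yellow, and is the larger of those in its own colour.

How it is judged:
By the outcome, as a careful person would: the job done as asked, in the order asked, and still so for the second after the job is handed in, with the robot touching nothing.
It also fails if it takes over 61 s, if anything falls off the work surface, if the arm or the gripper's body presses on something with over 40 N, if the wrist force passes 120 N, or if a joint passes its speed limit or range.

ROBOT

A 6-joint arm with a two-finger parallel gripper is mounted at the origin on the work surface. World frame = base frame: x ahead of the robot, y to its left, z up, the work surface at z = 0. Lengths are in m, angles in rad, forces in N, time in s.
With the tool pointing down it reaches from about 0.35 to 0.775 m from the base axis. Payload 7.3 kg.
Tool frame: the origin (TCP) lies on the centre line of the jaws, within the pads' length; the fingertips stand 17 mm ahead of it and the grasp point (between the pads) lies 2 mm behind it (robot.tip_extent is the distance from the TCP to the fingertips, in m); z points along the fingers, y is the line along which they close (so a half turn about z gives the same grasp; the last joint's range is limited). The gripper opens to 92 mm and grips with 3 to 60 N. Pads are 19 mm wide; open, the fingers measure 130 mm over their backs; the gripper's body (75 mm by 190 mm) begins 47 mm behind the grasp point.
Start: joints at [0.999, 0.342, 1.524, -0, 1.275, -0.146], TCP at [0.217, 0.478, 0.244] pointing down, gripper open.
Joint ranges: [-2.53, 2.53], [-0.77, 2.02], [0.04, 2.7], [-1, 4.14], [0.28, 2.66], [-3.11, 3.11]. Speed limits (rad/s): [2.57, 2.57, 3.14, 3.14, 3.14, 3.14].

INTERFACE

Orientations are given as [roll, pitch, yaw] about the fixed x, y, z axes, in that order (R = Rz(yaw) Ry(pitch) Rx(roll)).
In Python, from cell import robot gives the robot as it stands.
- The arm moves only by the tool step_arm, never from a script. Its argument "motion" is a list of rows, each a list of 2 entries, a list of its own where there are three numbers: the shift along the tool's x, y, z in units of 60 mm (1.0 is 60 mm), then the turn about the tool's z in rad. In form: [[[x, y, z], spin], ...]. A call has 1 to 10 rows; each row is the pose to reach, as a shift and turn from the pose commanded when the call began, along the tool's axes at that moment; what a row does not reach only later rows make up. A row lasts 1/8 s, in which the tool goes at most 62.5 mm and 10.7 degrees, less where a joint would pass 70% of its speed; a pose out of reach is approached as far as the arm can. A call with a gripper value outside its range is refused whole. "hand" is the closure in counts, from 0 (fully open) to 255 (shut), set as the call begins (left out, the last holds). The fingers move at their own pace and stop on an object; "squeeze" is the grip in N (left out, the last holds). Time passes only in rows, so rows that repeat a pose let the fingers close. It gives the time, the measured TCP pose, the force, the opening and the grip force at its end, in the units of the state.
- robot.observe(): the state, without advancing time (a new reading comes with each control period).
- robot.read_camera(name): name is "scene" or "top" or "wrist"; returns a dict with "pixels" (384x512x3 uint8, red, green, blue), "intrinsics" (3x3 intrinsics, pixels), "k1" (the pictures are not rectified: a ray, as slopes to the right and down, at radius r is drawn at 1 + k1 r^2 times it, then the intrinsics apply), "xyz" and "rotation" of the camera in the world; the wrist camera has in their place "T_tool_cam" (4x4, takes a point from camera to tool coordinates, whose origin is the TCP and whose axes are the flange's). Camera axes: x right, y up, looking along -z (the intrinsics and any distortion apply to the point x, -y, -z); pixel columns grow to the right and rows downward; lengths in m; the calibration is good to about 2 mm. A picture is of the moment at which its call begins: read the wrist's pose just before it. There is no depth.
- robot.hand_in(): hands the job in; it is judged then, once.
The state is a dict: "time": time; "qpos": joint angles; "qvel": joint speeds; "joint_efforts": joint torques, N m; "tool_pos": TCP position; "tool_rot": TCP orientation; "contact_force": force on the tool from outside, world axes, zero at the start; "torque": the same for the moment, N m; "opening": finger opening in m; "grip_force": force on a finger pad.
Only numpy, scipy, OpenCV 4.12 (cv2) and the standard library are available. Lean on these libraries where they do the work, as an engineer would, in place of code of your own. Each camera call takes 0.05 s, during which the arm holds its last target. There are 200 camera calls.

## Working session

There is one attempt and no reset: what is moved stays moved. The work goes in short steps, Python scripts to look and compute and a tool call to move; the robot and the scene stay as the last step left them, time stands still between calls to the robot, and variables do not carry over. Pictures are saved under pics/ and viewed, at most 10 in all, crops included, and the job is handed in when it is done.

Besides the shell and the picture viewer there is one more tool, called as name([rows], argument=value, ...), one row to a line, values as JSON. step_arm: Moves the arm, as the interface text tells. Its arguments: {"type":"object","properties":{"motion":{"type":"array"},"hand":{"type":"number"},"squeeze":{"type":"number"}},"required":["motion"]}

```bash
mkdir -p pics; python3 - <<'E'
from cell import robot
import cv2,pickle
s=robot.observe();print({k:s[k] for k in('time','tool_pos','tool_rot','opening')})
for n in('top','scene'):
    c=robot.read_camera(n);pickle.dump(c,open(n+'.pkl','wb'))
    print(n,c['intrinsics'],c['k1'],c['xyz'],c['rotation'])
    cv2.imwrite(f'pics/{n}0.png',cv2.resize(c['pixels'][:,:,::-1],(800,600)))
E
```

```text
{'time': 0.0, 'tool_pos': array([0.21664699, 0.4777913 , 0.24304065]), 'tool_rot': array([-3.14008922e+00, -1.92445058e-04,  2.71576236e+00]), 'opening': 0.09207496193505643}
top [[398.96568883   0.         250.87992004]
 [  0.         398.96568883 187.84466369]
 [  0.           0.           1.        ]] -0.008988920730311723 [ 0.39753781 -0.0525054   0.98603758] [ 0.16150413  0.00170157 -1.56022151]
scene [[359.57361729   0.         257.38090333]
 [  0.         359.57361729 191.1346581 ]
 [  0.           0.           1.        ]] -0.05633442053565893 [1.21419294 0.21858635 0.60212625] [ 0.91936243 -0.01378883  1.94381764]
```

View pics/top0.png

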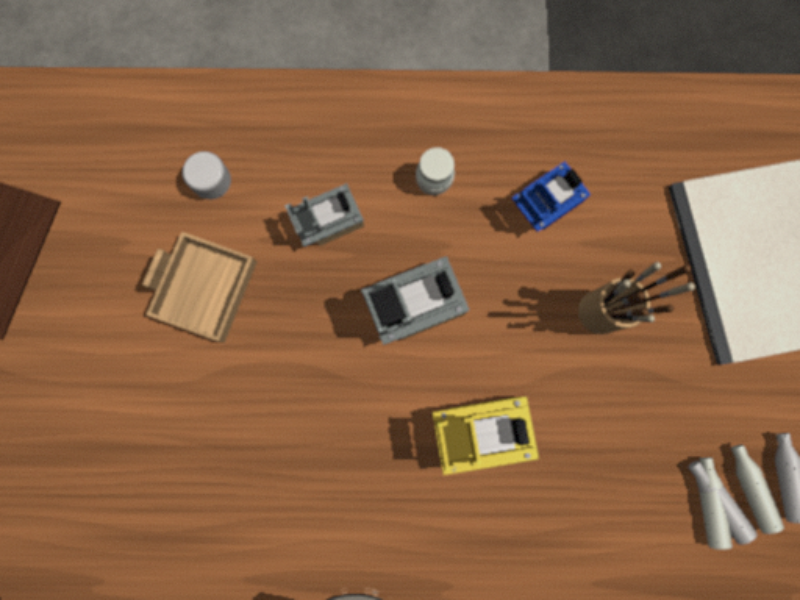

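View pics/scene0.png

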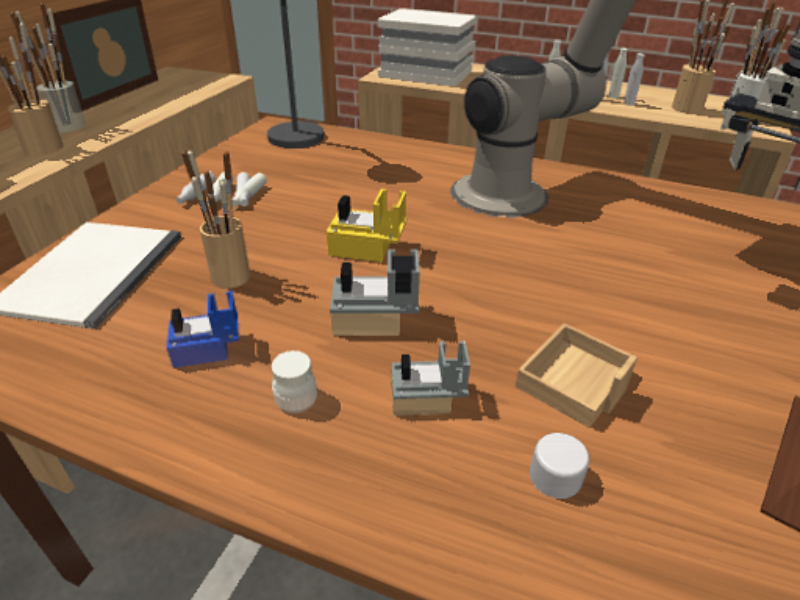

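The top view shows two grey dispensers: a small one at about (325,215) and a large one at (415,300). Blue is at (550,195) and yellow at (487,435). The large grey one fits: it is the larger of its colour, it has a dark block stack in the shaft, and its knob is on the right at (445,285), so its +y runs to the left. The tray is at (200,290) with its tab at (155,270). I'll confirm this in one crop and measure.

```bash
cat > h.py <<'E'
import numpy as np,cv2,pickle
from scipy.spatial.transform import Rotation as R
def ray(c,uv):
    K=c['intrinsics'];d=(np.asarray(uv,float)-K[:2,2])/np.array([K[0,0],K[1,1]])
    s=d.copy()
    for _ in range(10): s=d/(1+c['k1']*(s**2).sum(-1,keepdims=True))
    v=np.concatenate([s*[1,-1],-np.ones(s.shape[:-1]+(1,))],-1)
    return v@R.from_euler('xyz',c['rotation']).as_matrix().T if 'rotation' in c and c['rotation'] is not None else v
def onplane(c,uv,z):
    v=ray(c,uv);o=np.asarray(c['xyz']);return o+v*((z-o[2])/v[...,2:])
def rect(m,c,z,minA=80):
    out=[]
    for k in cv2.findContours(m.astype('uint8'),cv2.RETR_EXTERNAL,cv2.CHAIN_APPROX_NONE)[0]:
        if cv2.contourArea(k)<minA: continue
        w=onplane(c,k[:,0,:],z)[:,:2]
        (x,y),s,a=cv2.minAreaRect((w*1000).astype('float32'));out.append((np.round([x,y]),np.round(s),round(a,1),np.round(k[:,0].mean(0))))
    return out
E
python3 - <<'E'
from h import *
c=pickle.load(open('top.pkl','rb'));p=c['pixels'];h=cv2.cvtColor(p,cv2.COLOR_RGB2HSV)
roi=np.zeros(p.shape[:2],bool);roi[145:225,85:305]=1
grey=(h[...,1]<75)&roi
print('grey',rect(cv2.morphologyEx(grey.astype('uint8'),cv2.MORPH_OPEN,np.ones((3,3))),c,.055))
blk=(p.max(2)<35)&roi; print('blk',rect(blk,c,.104,30))
for q in[(180,165),(120,185),(110,185),(130,153),(230,190),(97,172)]:print(q,p[q[1],q[0]],h[q[1],q[0]])
cv2.imwrite('pics/c1.png',cv2.resize(p[140:225,85:305,::-1],None,fx=3.6,fy=3.6,interpolation=cv2.INTER_CUBIC))
E
```

```text
grey [(array([540., -83.]), array([ 93., 141.]), 22.6, array([265., 192.])), (array([639.,  64.]), array([27., 72.]), 0.6, array([203., 149.]))]
blk [(array([ 554., -123.]), array([34., 14.]), 21.5, array([283., 182.]))]
(180, 165) [149 100  62] [ 13 149 149]
(120, 185) [180 144 103] [ 16 109 180]
(110, 185) [194 156 112] [ 16 108 194]
(130, 153) [181 137  96] [ 14 120 181]
(230, 190) [77 50 32] [ 12 149  77]
(97, 172) [182 147 105] [ 16 108 182]
```

View pics/c1.png

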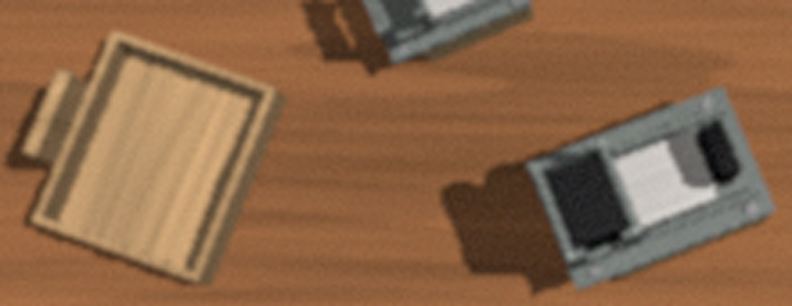

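The crop confirms the large grey dispenser: deck rectangle 93x141 mm against 90x140 given, knob top 34x14 mm, and the black stack inside the shaft. Tray rim corners are at crop pixels (112,33), (282,92), (207,283) and (30,222), with the tab at (48,115). The tray measurement comes next.

```bash
python3 - <<'E'
from h import *
c=pickle.load(open('top.pkl','rb'))
q=np.array([(112,33),(282,92),(207,283),(30,222)])/3.6+[85,140]
w=onplane(c,q,.035)[:,:2]*1000;print(w.round(),[round(np.linalg.norm(w[i]-w[i-1])) for i in range(4)])
d=(w[0]+w[3]-w[1]-w[2])/2;ctr=w.mean(0);a=np.arctan2(d[1],d[0]);print('tray',ctr,np.degrees(a))
t=onplane(c,np.array([[70,72],[28,158]])/3.6+[85,140],.070)[:,:2]*1000
print('tab left corners',t.round(),np.linalg.norm(t[0]-t[1]),'mid pred',ctr+65*np.array([np.cos(a),np.sin(a)]),'outer',ctr+70*np.array([np.cos(a),np.sin(a)]),t.mean(0))
E
```

```text
[[645. 283.]
 [605. 165.]
 [475. 209.]
 [515. 330.]] [139, 125, 137, 127]
tray [560.23220696 246.55675141] 71.59084156867455
tab left corners [[610. 297.]
 [552. 320.]] 61.955697012138955 mid pred [580.75925284 308.23041181] outer [582.33825637 312.97453953] [581.0114699  308.21312476]
```

step_arm([
  [[-1, 0, 0], 0],
  [[-2, 0, 0.2], -0.05],
  [[-3, 0, 0.5], -0.1],
  [[-4, 0, 0.8], -0.1],
  [[-5, -0.1, 1.1], -0.1],
  [[-6, -0.1, 1.4], -0.1],
  [[-6.7, -0.1, 1.6], -0.1],
  [[-6.7, -0.1, 1.6], -0.1],
  [[-6.7, -0.1, 1.6], -0.1],
], hand=0, squeeze=25)

```text
time: 1.23
tool_pos: [0.5798, 0.3068, 0.1473]
tool_rot: [-3.141, -0.001, 2.816]
contact_force: [0.3, 0.6, 0.3]
opening: 0.092
grip_force: 0.0
```

```bash
cat >> h.py <<'E'
def wrist(robot):
    s=robot.observe();c=robot.read_camera('wrist');T=np.eye(4);T[:3,:3]=R.from_euler('xyz',s['tool_rot']).as_matrix();T[:3,3]=s['tool_pos']
    M=T@np.asarray(c['T_tool_cam']);c['xyz']=M[:3,3];c['rotation']=R.from_matrix(M[:3,:3]).as_euler('xyz');return s,c
E
python3 - <<'E'
from cell import robot
from h import *
s,c=wrist(robot);print(s['time'],s['tool_pos'],s['tool_rot']);pickle.dump(c,open('w1.pkl','wb'));print(c['xyz'])
cv2.imwrite('pics/w1.png',c['pixels'][:,:,::-1])
E
```

```text
1.225 [0.57977327 0.30679041 0.14732686] [-3.14112244e+00 -1.28416816e-03  2.81560404e+00]
[0.51870725 0.32809216 0.28933319]
```

View pics/w1.png

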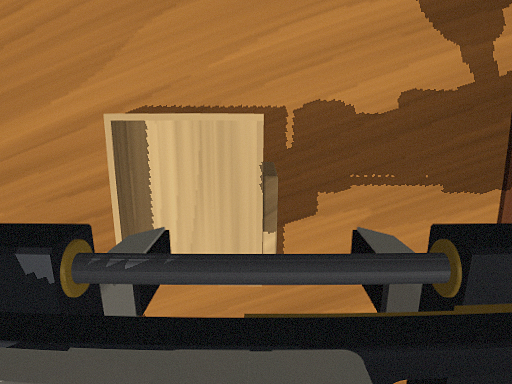

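The wrist view shows the tray rim, with corners at about (104,114) and (264,114), and the tab at columns 264-278 starting from row 165. It lies between the jaws (columns 165-355). I'll check these points in world coordinates.

```bash
python3 - <<'E'
from h import *
c=pickle.load(open('w1.pkl','rb'))
print(onplane(c,[(104,114),(264,114)],.035).round(4));print(onplane(c,[(264,165),(278,172),(264,232),(278,232)],.07).round(4))
print(ray(c,np.array([[256,192]])),c['pixels'][200,255:290:2].tolist(),c['pixels'][160:185:2,270].tolist())
E
```

```text
[[0.48   0.217  0.035 ]
 [0.5194 0.3307 0.035 ]]
[[0.5504 0.3199 0.07  ]
 [0.5578 0.3272 0.07  ]
 [0.5948 0.305  0.07  ]
 [0.5979 0.3142 0.07  ]]
[[ 0.21032344 -0.08496666 -0.97420836]] [[208, 172, 120], [193, 160, 104], [196, 161, 109], [202, 166, 110], [59, 49, 34], [109, 83, 52], [116, 89, 56], [116, 88, 58], [118, 91, 61], [117, 91, 58], [119, 93, 63], [108, 88, 55], [88, 55, 13], [94, 60, 30], [96, 60, 34], [95, 61, 34], [97, 62, 30], [97, 66, 32]] [[97, 63, 39], [75, 55, 33], [78, 61, 43], [80, 63, 40], [81, 62, 37], [80, 61, 41], [77, 59, 37], [72, 57, 38], [94, 73, 44], [114, 90, 62], [123, 100, 65], [118, 90, 56], [119, 94, 59]]
```

step_arm([
  [[0, 0.05, 0.7], 0],
  [[0, 0.05, 1.3], 0],
  [[0, 0.05, 1.48], 0],
  [[0, 0.05, 1.48], 0],
])

```text
time: 1.78
tool_pos: [0.581, 0.3102, 0.0595]
tool_rot: [3.141, 0.0, 2.817]
contact_force: [-0.1, -0.3, 0.5]
opening: 0.0918
grip_force: 0.0
```

step_arm([
  [[0, 0, 0], 0],
  [[0, 0, 0], 0],
  [[0, 0, 0], 0],
  [[0, 0, 0], 0],
  [[0, 0, 0], 0],
  [[0, 0, 0], 0],
], hand=255, squeeze=25)

```text
time: 2.52
tool_pos: [0.5814, 0.3095, 0.0589]
tool_rot: [3.142, -0.0, 2.816]
contact_force: [0.3, -0.4, 0.1]
opening: 0.0365
grip_force: 0.0
```

step_arm([
  [[0, 0, 0], 0],
  [[0, 0, 0], 0],
  [[0, 0, 0], 0],
  [[0, 0, 0], 0],
  [[0, 0, 0], 0],
  [[0, 0, 0], 0],
])

```text
time: 3.28
tool_pos: [0.5814, 0.3096, 0.0589]
tool_rot: [3.141, -0.0, 2.816]
contact_force: [-0.5, 1.3, -0.5]
opening: 0.0098
grip_force: 25.0
```

step_arm([
  [[0.1, -0.15, 0], -0.03],
  [[0.2, -0.3, 0], -0.07],
  [[0.3, -0.5, 0], -0.11],
  [[0.4, -0.7, 0], -0.15],
  [[0.5, -0.9, 0], -0.19],
  [[0.6, -1.1, 0], -0.23],
  [[0.7, -1.3, 0], -0.27],
  [[0.8, -1.5, 0], -0.31],
  [[0.9, -1.7, 0], -0.35],
  [[0.95, -1.8, 0], -0.37],
])

```text
time: 4.53
tool_pos: [0.4919, 0.2246, 0.059]
tool_rot: [-3.141, -0.001, -3.096]
contact_force: [-0.1, 0.4, -1.2]
opening: 0.01
grip_force: 25.0
```

step_arm([
  [[0.1, -0.1, 0], -0.04],
  [[0.25, -0.25, 0], -0.09],
  [[0.4, -0.4, 0], -0.14],
  [[0.55, -0.55, 0], -0.19],
  [[0.7, -0.7, 0], -0.24],
  [[0.85, -0.85, 0], -0.29],
  [[0.91, -0.88, 0], -0.33],
  [[0.91, -0.88, 0], -0.33],
])

```text
time: 5.52
tool_pos: [0.4402, 0.17, 0.059]
tool_rot: [3.141, -0.001, -2.768]
contact_force: [-0.3, 0.9, -1.9]
opening: 0.01
grip_force: 25.0
```

```bash
python3 - <<'E'
from cell import robot
from h import *
c=robot.read_camera('top');pickle.dump(c,open('top1.pkl','wb'));s=robot.observe();print(s['tool_pos'],s['tool_rot'])
cv2.imwrite('pics/t1.png',cv2.resize(c['pixels'][130:260,150:310,::-1],None,fx=4.5,fy=4.5,interpolation=cv2.INTER_CUBIC))
E
```

```text
[0.4404159  0.17010162 0.05895367] [ 3.14149218e+00 -2.98784345e-04 -2.76826809e+00]
```

View pics/t1.png

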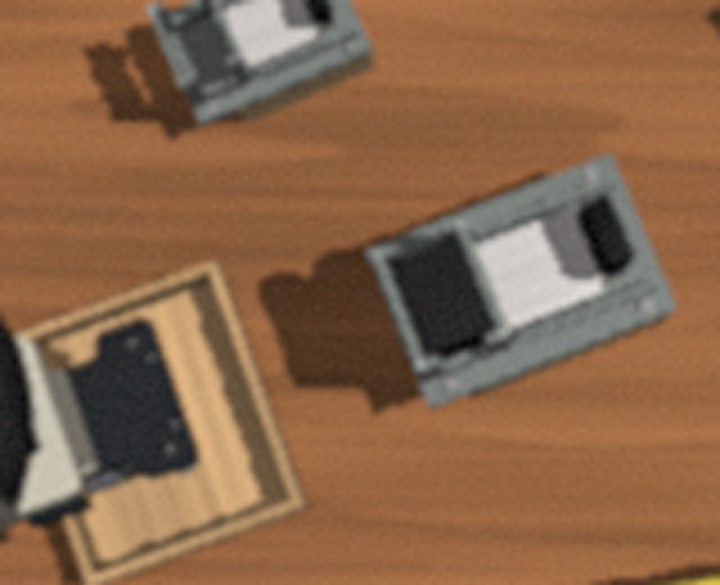

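The tray is gripped, aligned and in front of the lip. Its near rim corners are at crop (216,265) and (303,503), the lip corners at (368,248) and (430,403), and the rear deck corners at (610,155) and (675,308).

```bash
python3 - <<'E'
from h import *
c=pickle.load(open('top1.pkl','rb'))
f=lambda q,z:onplane(c,np.array(q)/4.5+[150,130],z)[:,:2]*1000
t=f([(216,265),(303,503)],.035);l=f([(368,248),(430,403)],.055);r=f([(610,155),(675,308)],.055)
print(t,l,r);ang=lambda v:np.degrees(np.arctan2(v[1],v[0]))
print('tray x',ang(t[0]-t[1]),'lip',ang(l[0]-l[1]),'sides',ang(l[0]-r[0])-90,ang(l[1]-r[1])-90)
d=l.mean(0)-r.mean(0);L=np.linalg.norm(d);d/=L;O=l.mean(0)-25*d;print(L,O,ang(d)-90)
x=np.array([d[1],-d[0]])
m=t.mean(0)-O;print('tray end local y,x',m@d,m@x)
E
```

```text
[[548.58819276  78.42769277]
 [422.46954412  28.68552655]] [[555.29077372  -4.02993909]
 [474.07586122 -37.68197251]] [[ 606.64446999 -131.48832847]
 [ 525.11109749 -165.20958423]]
tray x 21.524657998476897 lip 22.507054152574458 sides 21.944780591047888 21.81077855129088
137.38754880921582 [523.99902088 -44.05547454] 21.8777928433783
tray end local y,x 104.9171962954325 0.6734481225538628
```

step_arm([
  [[0, -0.2, 0], -0.005],
  [[0, -0.4, 0], -0.005],
  [[0, -0.6, 0], -0.005],
  [[0, -0.8, 0], -0.005],
  [[0, -1.0, 0], -0.005],
  [[0, -1.2, 0], -0.005],
  [[0, -1.4, 0], -0.005],
  [[0, -1.52, 0], -0.005],
  [[0, -1.52, 0], -0.005],
])

```text
time: 6.7
tool_pos: [0.4742, 0.0848, 0.0589]
tool_rot: [-3.141, 0.0, -2.763]
contact_force: [-0.1, -0.9, -1.7]
opening: 0.0096
grip_force: 25.0
```

step_arm([
  [[0, 0, 0], 0],
  [[0, 0, 0], 0],
  [[0, 0, 0], 0],
  [[0, 0, 0], 0],
  [[0, 0, 0], 0],
], hand=140)

```text
time: 7.32
tool_pos: [0.474, 0.0854, 0.059]
tool_rot: [3.142, 0.0, -2.762]
contact_force: [0.4, -0.2, -0.9]
opening: 0.0415
grip_force: 0.0
```

step_arm([
  [[0, 0, -0.5], 0],
  [[0, 0, -1.3], 0],
  [[0, 0, -2.2], 0],
  [[0, 0, -2.4], 0],
  [[0, 0, -2.4], 0],
])

```text
time: 7.95
tool_pos: [0.474, 0.0854, 0.2031]
tool_rot: [-3.141, 0.001, -2.762]
contact_force: [-0.3, -0.2, 0.2]
opening: 0.0413
grip_force: 0.0
```

step_arm([
  [[0, -0.4, 0], 0.16],
  [[0, -0.9, 0], 0.33],
  [[0, -1.4, 0], 0.5],
  [[0, -1.9, 0], 0.67],
  [[0, -2.4, 0], 0.84],
  [[0, -2.9, 0], 1.01],
  [[0, -3.4, 0], 1.18],
  [[0, -3.9, 0], 1.35],
  [[0, -4.36, 0], 1.5],
  [[0, -4.36, 0], 1.57],
], hand=255)

```text
time: 9.2
tool_pos: [0.5703, -0.1592, 0.1997]
tool_rot: [-3.138, -0.003, 1.945]
contact_force: [-0.6, 0.8, -0.3]
opening: 0.0006
grip_force: 0.0
```

step_arm([
  [[0, 0, 0], 0],
  [[0, 0, 0.3], 0],
  [[0, 0, 0.6], 0],
  [[0, 0, 0.6], 0],
])

```text
time: 9.7
tool_pos: [0.5695, -0.1567, 0.1646]
tool_rot: [-3.138, -0.004, 1.953]
contact_force: [-0.0, -0.0, -0.8]
opening: 0.0003
grip_force: 0.0
```

```bash
python3 - <<'E'
from cell import robot
from h import *
s,c=wrist(robot);pickle.dump(c,open('w2.pkl','wb'));print(s['tool_pos'],s['tool_rot'],s['opening'])
t=robot.read_camera('scene')['pixels'];pickle.dump(t,open('sc2.pkl','wb'))
a=cv2.resize(c['pixels'],(512,384));b=cv2.resize(t[130:290,170:450],(512,293))
cv2.imwrite('pics/w2.png',np.vstack([a[:300],b])[:,:,::-1])
E
```

```text
[ 0.56951708 -0.15674799  0.16455308] [-3.13804937 -0.00362165  1.95266476] 0.00029959913909079043
```

View pics/w2.png

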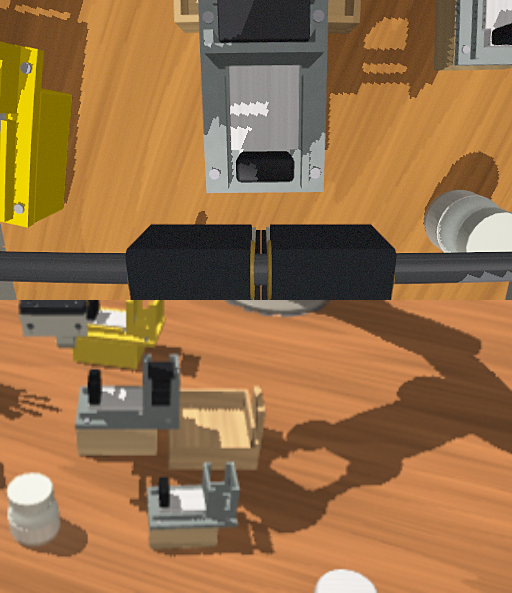

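The wrist view shows the knob at (265,165), centred on the closed jaws (column 261), with the deck square to the tool. In the scene crop below it, the tray sits squarely under the lip with its tab away from the dispenser. Next I'll descend behind the knob.

step_arm([
  [[-0.03, 0.03, 0.5], 0],
  [[-0.03, 0.03, 0.9], 0],
  [[-0.03, 0.03, 1.05], 0],
  [[-0.03, 0.03, 1.05], 0],
])

```text
time: 10.3
tool_pos: [0.5733, -0.1587, 0.1042]
tool_rot: [3.142, -0.0, 1.951]
contact_force: [1.3, -0.1, 0.1]
opening: 0.0004
grip_force: 0.0
```

step_arm([
  [[0.15, 0, 0], 0],
  [[0.3, 0, 0], 0],
  [[0.45, 0, 0], 0],
  [[0.6, 0, 0], 0],
  [[0.6, 0, 0], 0],
])

```text
time: 10.92
tool_pos: [0.5601, -0.1255, 0.1049]
tool_rot: [3.14, 0.003, 1.952]
contact_force: [-1.0, -4.6, 2.0]
opening: 0.0006
grip_force: 2.2
```

step_arm([
  [[0.15, 0, 0], 0],
  [[0.3, 0, 0], 0],
  [[0.42, 0, 0], 0],
  [[0.52, 0, 0], 0],
  [[0.56, 0, 0], 0],
  [[0.56, 0, 0], 0],
])

```text
time: 11.68
tool_pos: [0.5486, -0.0973, 0.1051]
tool_rot: [3.14, 0.008, 1.952]
contact_force: [0.8, -16.2, -0.8]
opening: 0.0007
grip_force: 7.7
```

step_arm([
  [[0.05, 0, 0], 0],
  [[0.05, 0, 0], 0],
])

```text
time: 11.92
tool_pos: [0.5485, -0.0971, 0.1053]
tool_rot: [3.139, 0.013, 1.952]
contact_force: [3.7, -25.6, -3.9]
opening: 0.0007
grip_force: 12.7
```

step_arm([
  [[-0.05, 0, 0], 0],
  [[-0.05, 0, -1.0], 0],
  [[-0.05, 0, -1.3], 0],
  [[-0.05, 0, -1.3], 0],
  [[-0.05, 0, -1.3], 0],
])

```text
time: 12.55
tool_pos: [0.5466, -0.0934, 0.1809]
tool_rot: [-3.14, -0.001, 1.951]
contact_force: [0.1, 0.2, -0.3]
opening: 0.0003
grip_force: 0.0
```

```bash
python3 - <<'E'
from cell import robot
from h import *
s,c=wrist(robot);print(s['tool_pos'],s['tool_rot'])
t=robot.read_camera('scene')['pixels']; u=robot.read_camera('top')['pixels']
a=cv2.resize(c['pixels'][:230],(640,288));b=cv2.resize(t[130:290,170:450],(512,293))
b=np.hstack([b,cv2.resize(u[140:220,160:310],(288,293))])
cv2.imwrite('pics/w3.png',np.vstack([np.pad(a,((0,0),(0,160),(0,0))),b])[:,:,::-1])
E
```

```text
[ 0.54658427 -0.09340443  0.18091422] [-3.14029736e+00 -1.34648531e-03  1.95119138e+00]
```

View pics/w3.png

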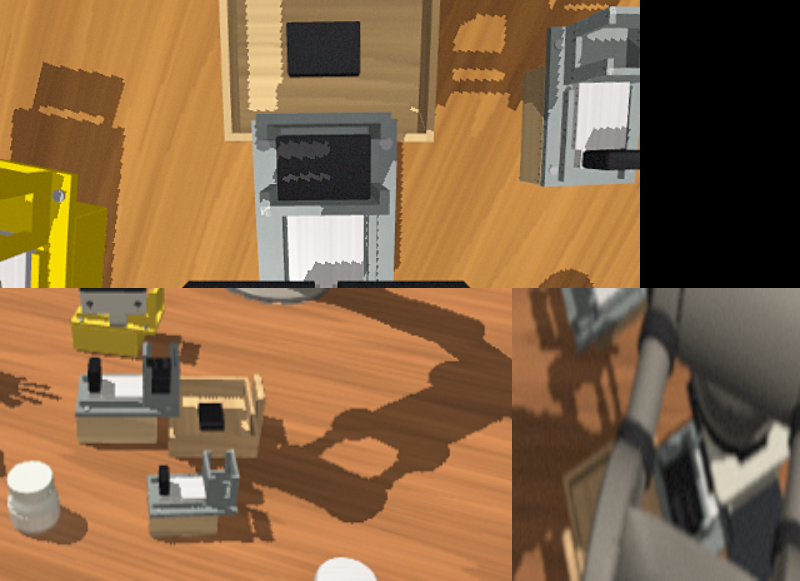

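The first block is flat in the tray (wrist view (323,48), scene crop (210,415)), the knob is back home (scene crop (95,375)) and the tray is unmoved. On to the second stroke.

step_arm([
  [[-0.5, 0, 0], 0],
  [[-1.0, 0, 0], 0],
  [[-1.2, 0, 0], 0],
  [[-1.2, 0, 0], 0],
  [[-1.2, 0, 0.6], 0],
  [[-1.2, 0, 1.1], 0],
  [[-1.2, 0, 1.27], 0],
  [[-1.2, 0, 1.27], 0],
])

```text
time: 13.7
tool_pos: [0.5739, -0.1602, 0.1056]
tool_rot: [-3.141, -0.001, 1.951]
contact_force: [0.1, 0.5, 0.1]
opening: 0.0002
grip_force: 0.0
```

step_arm([
  [[0.15, 0, 0], 0],
  [[0.3, 0, 0], 0],
  [[0.45, 0, 0], 0],
  [[0.6, 0, 0], 0],
  [[0.75, 0, 0], 0],
  [[0.9, 0, 0], 0],
  [[1.02, 0, 0], 0],
  [[1.12, 0, 0], 0],
  [[1.17, 0, 0], 0],
  [[1.17, 0, 0], 0],
])

```text
time: 14.95
tool_pos: [0.5486, -0.0975, 0.1068]
tool_rot: [3.141, 0.005, 1.952]
contact_force: [0.6, -9.2, 1.7]
opening: 0.0003
grip_force: 4.4
```

Pressing on to the hard stop, as in the first stroke.

step_arm([
  [[0.05, 0, 0], 0],
  [[0.08, 0, 0], 0],
  [[0.08, 0, 0], 0],
])

```text
time: 15.32
tool_pos: [0.5485, -0.097, 0.1072]
tool_rot: [3.139, 0.012, 1.952]
contact_force: [4.2, -24.6, -3.8]
opening: 0.0005
grip_force: 12.3
```

step_arm([
  [[-0.05, 0, 0], 0],
  [[-0.05, 0, -1.0], 0],
  [[-0.05, 0, -1.5], 0],
  [[-0.05, 0, -1.5], 0],
  [[-0.05, 0, -1.5], 0],
  [[-0.05, 0, -1.5], 0],
])

```text
time: 16.08
tool_pos: [0.5466, -0.0936, 0.1944]
tool_rot: [-3.14, -0.002, 1.951]
contact_force: [-0.1, 0.3, -0.1]
opening: 0.0004
grip_force: 0.0
```

```bash
python3 - <<'E'
from cell import robot
from h import *
s,c=wrist(robot);print(s['tool_pos'],s['contact_force'])
t=robot.read_camera('scene')['pixels']
a=cv2.resize(c['pixels'][:230],(640,288));b=cv2.resize(t[130:290,170:450],(512,293))
cv2.imwrite('pics/w4.png',np.vstack([a,np.pad(b,((0,0),(0,128),(0,0)))])[:,:,::-1])
E
```

```text
[ 0.54658999 -0.09358131  0.194361  ] [-0.13138145  0.26508023 -0.05880883]
```

View pics/w4.png

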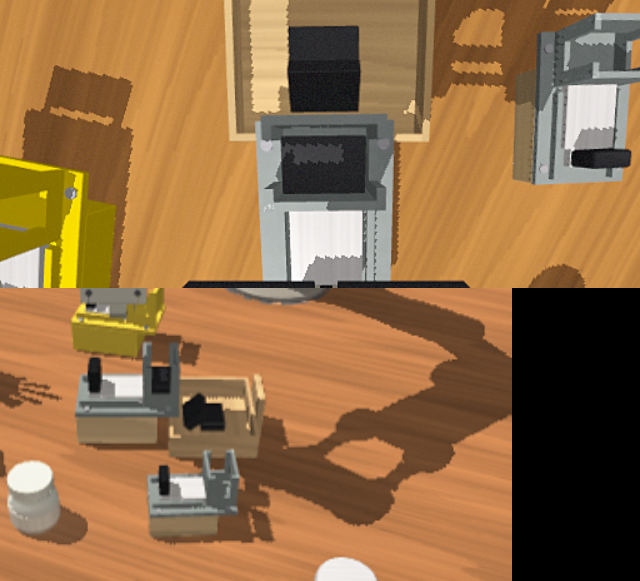

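Both blocks are in the tray (wrist view (323,48) and (323,85)), the second leaning on the first below the rim. The knob is home (scene crop (95,375)), two blocks remain in the magazine, and the tool is clear.

```bash
python3 -c "
from cell import robot
print(robot.hand_in())"
```

```text
the job is handed in; nothing more can be done
None
```

The tray is set squarely under the lip with its tab pointing away, exactly two blocks were dispensed into it with full strokes (the second leans on the first, inside the tray), the slide is back home, and the job was handed in at about 16 s; no verdict came back.

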